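Nest the upturned dust covers

ROBOT

A 7-joint arm with a two-finger parallel gripper is mounted at the origin on the work surface. World frame = base frame: x ahead of the robot, y to its left, z up, the work surface at z = 0. Lengths are in m, angles in rad, forces in N, time in s.
With the tool pointing down it reaches from about 0.425 to 0.925 m from the base axis. Payload 6.8 kg.
Tool frame: the origin (TCP) lies at the very end of the fingers, on their centre line; the grasp point (between the pads) lies 19 mm behind it; z points along the fingers, x is the direction in which the jaws open and shut, and the axes are right-handed (so a half turn about z gives the same grasp; the last joint's range is limited). The gripper opens to 85 mm and grips with 20 to 120 N. Pads are 22 mm wide; open, the fingers measure 114 mm over their backs; the gripper's body (76 mm by 85 mm) begins 54 mm behind the grasp point. The pads swing forward as they close: fully open they stand 13 mm farther back than shut.
Start: joints at [1.14, 0.477, 0.022, 1.555, -0.011, 1.109, -0.083], TCP at [0.214, -0.64, 0.231] pointing down, gripper open.
Joint ranges: [-2.96, 2.96], [-0.34, 2.1], [-1.41, 1.46], [0.24, 2.44], [-1.37, 4.51], [0.17, 1.92], [-2.96, 2.96]. Speed limits (rad/s): [2.39, 2.39, 3.14, 3.14, 3.14, 3.14, 3.14].

INTERFACE

Orientations are given as a unit quaternion [w, x, y, z].
In Python, from station import get_obs, read_camera, calibration, hand_in, recognise, outline_of, place_of gives the robot as it stands.
- The arm moves only by the tool move_arm, never from a script. Its argument "steps" is a list of rows, each an object with "fingers": the finger opening in mm, from 0 to 85.4; "translation": the shift along the world's x, y, z in mm, a list of three; "turn": the turn about the world's z in rad. In form: [{"fingers": fingers, "translation": [dx, dy, dz], "turn": turn}, ...]. A call has 1 to 10 rows; each row shifts and turns the commanded pose from where the row before left it; what a row does not reach is not made up. A row lasts 1/8 s, in which the tool goes at most 62.5 mm and 10.7 degrees, less where a joint would pass 70% of its speed; a pose out of reach is approached as far as the arm can. A call with a gripper value outside its range is refused whole. The fingers move at their own pace and stop on an object; "newtons" is the grip in N (left out, the last holds). Time passes only in rows, so rows that do not move let the fingers close. It gives the time, the measured TCP pose, the force and the opening at its end, in the units of the state.
- get_obs(): the state, without advancing time (a new reading comes with each control period).
- read_camera(name): name is "scene" or "side" or "wrist"; returns the picture (480x640x3 uint8, blue, green, red); there is no depth.
- calibration(name): a dict with "camera_matrix" (3x3 intrinsics, pixels), "rvec" (rotation vector, rad) and "tvec" (3), from world to camera coordinates, as OpenCV has them. Camera axes: x right, y down, z forward; pixel columns grow to the right and rows downward; lengths in m; the calibration is good to about 2 mm. A picture is of the moment at which its call begins: read the wrist's pose just before it. calibration takes no time and is no camera call; for the wrist camera it gives the pose at the moment of the call.
- hand_in(): hands the job in, once; it reports no verdict.
Trained networks look in the newest picture that a camera, given by its name, has taken for a name from the list of things; names that differ only in an ending like _2 or _b are one class to them, and where a whole thing is asked for, a point or a joint stands for the part that bears it (a point fixed in the world has none). Each returns a list of dicts, best first, with "conf" (0 to 1); they miss things now and then, are a little off and sometimes report something else, mostly with a low value. They report only what shows in the picture. A call takes as long as a camera call.
- recognise(camera, name): "xy" ([column, row] in pixels, amid what is visible of it).
- outline_of(camera, name): "mask" (480x640 bool, what is visible of it) and "xy" ([column, row] in pixels, amid what is visible of it).
- place_of(camera, name): "xy" ([column, row] in pixels: a listed point, or the origin of a listed thing).
The state is a dict: "t": time; "q": joint angles; "joint_vel": joint speeds; "joint_torque": joint torques, N m; "eef_pos": TCP position; "tool_rot": TCP orientation; "contact_force": force on the tool from outside, world axes, zero at the start; "torque": the same for the moment, N m; "gripper_width": opening from 0.0 (shut) to 1.0 (fully open).
Only numpy, scipy, OpenCV 4.12 (cv2) and the standard library are available. Lean on these libraries where they do the work, as an engineer would, in place of code of your own. Each camera call takes 0.05 s, during which the arm holds its last target.

TASK

Put the three upturned domed dust covers together as one nest: push the blue cover off its shelf so it settles inside the white one, then push the yellow cover off its shelf into the blue one, both fully home and level. Slide them across rather than lifting them up, keep them hollow side up, leave the white one in its well, and leave everything else on the sheet where it is.

Things in the scene. Friction and masses are not known exactly. Their poses are not given: they have to be found in the camera images.
- caddy: Fixed smooth wooden caddy, 472 mm long (y axis), 168 mm wide (x). Origin: centre of its underside, on the sheet. Middle: a well 168 mm long in y, 4 mm floor, 14 mm curbs at its x sides, holding the white cover. Beyond it, 84 to 236 mm out along +y and -y, a flat shelf each side, top 42 mm above the sheet, no raised edges; one holds the blue cover, one the yellow (varies)
- large_center (a point): Large white domed cover, smooth and slippery, upturned (hollow up, like a bowl), loose in the well. Rim diameter 160 mm, height 36, wall 3, 0.3 kg; flat bottom 92 mm wide, 4 thick, sides sloping out. Point: on its axis, half-way up (18 mm); z out of the hollow. Its rim is 40 mm above the sheet, 2 mm below the shelves
- medium_center (a point): Medium blue domed cover, smooth, upturned, loose on one shelf. Rim diameter 142 mm, height 30, wall 3, about 0.16 kg; flat bottom 80 mm wide, 4 thick. Hollow about 110 mm wide 8 mm above the underside, 136 at the rim. Point: on its axis, half-way up (15 mm); z out of the hollow. Home in the white cover its point is 1 mm above the white one's, about 5 mm sideways play
- small_center (a point): Small yellow domed cover, smooth, upturned, loose on the other shelf. Rim diameter 124 mm, height 25, wall 3, about 0.11 kg; flat bottom 66 mm wide, 4 thick. Hollow about 95 mm wide 8 mm above the underside, 118 at the rim. Point: on its axis, half-way up (12.5 mm); z out of the hollow. Home in the blue cover its point is 1.5 mm above the blue one's, about 5 mm sideways play
- battery: Bystander: flat black phone battery, 95 x 60 x 6 mm, lying loose near the caddy's robot side. Origin under its centre
- spudger: Bystander: orange plastic spudger, 147 mm long, 12 mm wide, 8 mm high, lying loose near the caddy's robot side. Origin on its underside, near its middle; x along its length
- lifter: Bystander: dark red silicone suction lifter, 62 mm in diameter, 52 mm high, standing loose beyond the caddy. Origin under its centre
- bowl: Bystander: stainless steel bowl, 150 mm in diameter, 60 mm high, standing loose to the robot's left. Origin under its centre
- driver: Bystander: grey screwdriver lying loose to the robot's right. Origin on its underside, x along its length

How it is judged:
On the way, in this order (a step that is already met when the one before it is completed fails the run):
1. the blue cover is nested home in the white cover (horizontal distance between medium_center and large_center below 0.012 m and z of medium_center in the frame of large_center below 0.006 m and angle between the z axis of medium_center and the z axis of large_center, either way round below 0.15 rad), for 0.2 s.
2. the yellow cover is nested home in the blue cover (horizontal distance between small_center and medium_center below 0.012 m and z of small_center in the frame of medium_center below 0.0065 m and angle between the z axis of small_center and the z axis of medium_center, either way round below 0.15 rad), for 0.2 s.
At the end, for the whole second after the job is handed in: Hollow sides up, the blue cover lies home in the white one and the yellow one home in the blue one: axes within 12 mm, no more than 5 mm above fully seated, tilted less than 0.12 rad (the white one 0.1), the white cover still in its well (within 20 mm of where it was) (horizontal distance between medium_center and large_center below 0.012 m and z of medium_center in the frame of large_center between -0.004 and 0.006 m and horizontal distance between small_center and medium_center below 0.012 m and z of small_center in the frame of medium_center between -0.0035 and 0.0065 m and angle between large_center's own z axis and vertical below 0.1 rad and angle between each of medium_center, small_center's own z axis and vertical below 0.12 rad and distance of large_center from where it was at the start of the episode below 0.02 m); the robot touches nothing.
It fails at once if the blue cover is lifted (its centre more than 25 mm above its height on the shelf) (height (world z) of medium_center above 0.082 m).
It fails at once if the yellow cover is lifted (its centre more than 25 mm above its height on the shelf) (height (world z) of small_center above 0.0795 m).
It fails at once if a cover is turned over (tilted more than 1.2 rad) (angle between any of medium_center, small_center, large_center's own z axis and vertical above 1.2 rad).
It fails at once if the battery, spudger, suction lifter, bowl or screwdriver is moved more than 30 mm (distance of any of battery, spudger, lifter, bowl, driver from where it was at the start of the episode above 0.03 m).
It also fails if it takes over 51 s, if anything falls off the work surface, if the arm or the gripper's body presses on something with over 40 N, if the wrist force passes 120 N, or if a joint passes its speed limit or range.

## Working session

There is one attempt and no reset: what is moved stays moved. The work goes in short steps, Python scripts to look and compute and a tool call to move; the robot and the scene stay as the last step left them, time stands still between calls to the robot, and variables do not carry over. Pictures are saved under pics/ and viewed, and the job is handed in when it is done.

Besides the shell and the picture viewer there is one more tool, called after "Emit:" as name(argument=value, ...), one argument or row to a line, values as JSON. move_arm: Moves the arm, as the interface text tells. Its arguments: {"type":"object","properties":{"steps":{"type":"array"},"newtons":{"type":"number"}},"required":["steps"]}

```bash
mkdir -p pics; ls
cat > h.py <<'E'
import numpy as np,cv2
from station import *
def ray(cam,xy):
    c=calibration(cam);K=np.array(c["camera_matrix"],float);R=cv2.Rodrigues(np.array(c["rvec"],float))[0];t=np.array(c["tvec"],float).ravel()
    d=R.T@np.linalg.inv(K)@np.array([xy[0],xy[1],1.]);o=-R.T@t
    return o,d
def atz(cam,xy,z):
    o,d=ray(cam,xy);return o+d*(z-o[2])/d[2]
E
python3 - <<'E'
from h import *
o=get_obs();print({k:np.round(v,3) for k,v in o.items()})
for cam in["scene","side"]:
    cv2.imwrite(f"pics/{cam}0.png",read_camera(cam))
    for n,z in[("caddy",0),("large_center",.022),("medium_center",.057),("small_center",.0545),("battery",0),("spudger",0),("lifter",0),("bowl",0),("driver",0)]:
        r=place_of(cam,n)
        print(cam,n,[(round(a["conf"],2),np.round(a["xy"]),np.round(atz(cam,a["xy"],z),4)) for a in r[:2]])
E
```

```text
pics
{'t': np.float64(0.0), 'q': array([ 1.14 ,  0.478,  0.022,  1.556, -0.011,  1.109, -0.083]), 'joint_vel': array([ 0.001, -0.   , -0.001,  0.002,  0.   ,  0.   , -0.   ]), 'joint_torque': array([ 0.0000e+00, -5.9644e+01,  1.6080e+00, -2.8119e+01,  1.3000e-02,
        1.0000e-02, -0.0000e+00]), 'eef_pos': array([ 0.214, -0.64 ,  0.23 ]), 'tool_rot': array([-0.   ,  0.812, -0.584, -0.001]), 'contact_force': array([-0.239, -0.535,  0.018]), 'torque': array([-0.017,  0.009, -0.012]), 'gripper_width': np.float64(0.999)}
scene caddy []
scene large_center [(0.86, array([335., 250.]), array([ 0.566 , -0.0182,  0.022 ])), (0.64, array([368., 205.]), array([0.4827, 0.1516, 0.022 ]))]
scene medium_center [(0.91, array([370., 205.]), array([0.5146, 0.1311, 0.057 ]))]
scene small_center [(0.63, array([292., 280.]), array([ 0.6081, -0.1741,  0.0545]))]
scene battery [(0.68, array([313., 203.]), array([0.3752, 0.0429, 0.    ]))]
scene spudger [(0.6, array([267., 252.]), array([ 0.4615, -0.1572,  0.    ]))]
scene lifter [(0.6, array([392., 272.]), array([0.6905, 0.07  , 0.    ]))]
scene bowl [(0
[... 331 characters left out ...]
y([284., 274.]), array([0.5152, 0.1435, 0.057 ])), (0.74, array([256., 240.]), array([0.6456, 0.11  , 0.057 ]))]
side small_center [(0.76, array([339., 191.]), array([ 0.6025, -0.1806,  0.0545]))]
side battery [(0.95, array([349., 296.]), array([0.3766, 0.0611, 0.    ])), (0.57, array([254., 236.]), array([0.7031, 0.0686, 0.    ]))]
side spudger [(0.67, array([374., 232.]), array([ 0.4557, -0.1574,  0.    ]))]
side lifter [(0.78, array([256., 235.]), array([0.7007, 0.0651, 0.    ])), (0.3, array([179., 379.]), array([0.523 , 0.4705, 0.    ]))]
side bowl [(0.77, array([179., 378.]), array([0.5262, 0.4687, 0.    ]))]
side driver [(0.82, array([437., 174.]), array([ 0.4537, -0.4899, -0.    ]))]
```

View pics/scene0.png

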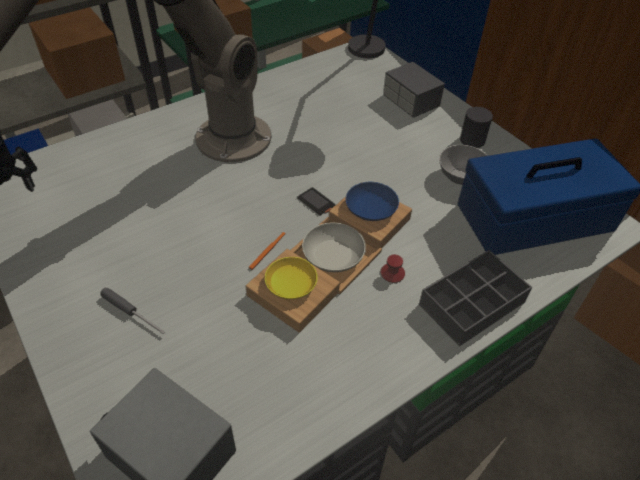

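View pics/side0.png

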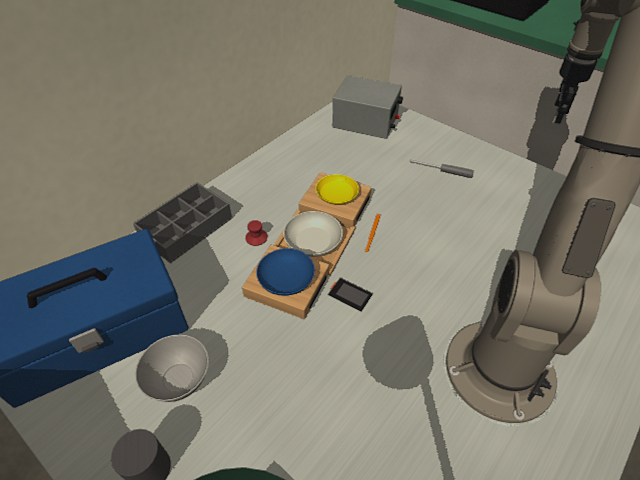

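The blue cover is on the +y shelf and the yellow one on the -y shelf, with the white one between them (scene pixels 370,205, 292,280 and 335,250). I'll move over the caddy to get a wrist view.

Emit:
move_arm(
  steps=[
    {"fingers": 65, "translation": [40, 45, 15], "turn": 0},
    {"fingers": 65, "translation": [40, 45, 15], "turn": 0},
    {"fingers": 65, "translation": [30, 52, 15], "turn": 0},
    {"fingers": 65, "translation": [30, 52, 15], "turn": 0},
    {"fingers": 65, "translation": [30, 52, 10], "turn": 0},
    {"fingers": 65, "translation": [30, 52, 10], "turn": 0},
    {"fingers": 65, "translation": [30, 52, 10], "turn": 0},
    {"fingers": 65, "translation": [30, 52, 10], "turn": 0},
    {"fingers": 65, "translation": [30, 52, 10], "turn": 0},
    {"fingers": 65, "translation": [30, 52, 10], "turn": 0},
  ],
)

```text
t: 2.25
eef_pos: [0.5348, -0.1325, 0.352]
tool_rot: [-0.0, 0.811, -0.584, 0.0]
contact_force: [0.9, -0.3, -0.9]
gripper_width: 0.761
```

Emit:
move_arm(
  steps=[
    {"fingers": 65, "translation": [10, 50, 0], "turn": 0},
    {"fingers": 65, "translation": [10, 50, 0], "turn": 0},
    {"fingers": 65, "translation": [0, 20, 0], "turn": 0},
    {"fingers": 65, "translation": [0, 0, 0], "turn": 0},
  ],
)

```text
t: 2.75
eef_pos: [0.5541, -0.0123, 0.3514]
tool_rot: [-0.0, 0.813, -0.583, -0.0]
contact_force: [-0.3, -0.7, -0.1]
gripper_width: 0.758
```

Run:
```python
from h import *
o=get_obs();print({k:np.round(v,3) for k,v in o.items()})
cam="wrist"
cv2.imwrite(f"pics/{cam}1.png",read_camera(cam))
for n,z in[("caddy",0),("large_center",.022),("medium_center",.057),("small_center",.0545)]:
    r=place_of(cam,n)
    print(cam,n,[(round(a["conf"],2),np.round(a["xy"]),np.round(atz(cam,a["xy"],z),4)) for a in r[:2]])
```

```text
{'t': np.float64(2.75), 'q': array([ 0.226,  0.21 , -0.375,  1.668,  0.079,  1.278, -1.408]), 'joint_vel': array([0.034, 0.001, 0.051, 0.001, 0.014, 0.002, 0.018]), 'joint_torque': array([-1.5800e+00, -4.3137e+01, -3.0490e+00, -3.0004e+01, -1.8100e-01,
       -3.4000e-02, -2.2800e-01]), 'eef_pos': array([ 0.554, -0.012,  0.351]), 'tool_rot': array([-0.   ,  0.813, -0.583, -0.   ]), 'contact_force': array([-0.333, -0.728, -0.141]), 'torque': array([-0.021,  0.02 , -0.015]), 'gripper_width': np.float64(0.758)}
wrist caddy []
wrist large_center [(0.82, array([325., 186.]), array([ 0.5639, -0.0248,  0.022 ]))]
wrist medium_center [(0.88, array([182., 187.]), array([0.5142, 0.1326, 0.057 ]))]
wrist small_center [(0.88, array([462., 201.]), array([ 0.6014, -0.1803,  0.0545]))]
```

View pics/wrist1.png

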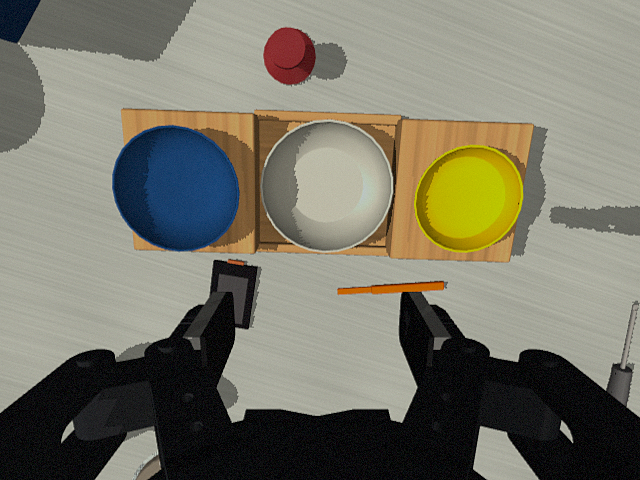

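Run:
```python
from h import *
cam="wrist"
for p in[(123,109),(254,113),(258,252),(136,250),(403,120),(532,124),(510,262),(388,258)]: print(p,np.round(atz(cam,p,.042),4))
img=read_camera(cam)
for n,z,r in[("large_center",.040,80),("medium_center",.072,71),("small_center",.067,62)]:
    a=outline_of(cam,n)[0];m=a["mask"].astype(np.uint8)
    c=max(cv2.findContours(m,0,cv2.CHAIN_APPROX_NONE)[0],key=cv2.contourArea)
    P=np.array([atz(cam,q,z)[:2] for q in c[:,0]])*1000
    h=cv2.convexHull(P.astype(np.float32))
    A=np.c_[2*P,np.ones(len(P))];s=np.linalg.lstsq(A,(P**2).sum(1),rcond=None)[0];
    print(n,a["conf"],s[:2],np.sqrt(s[2]+s[0]**2+s[1]**2),"true",r, cv2.minEnclosingCircle(h))
```

```text
(123, 109) [0.5757 0.2204 0.042 ]
(254, 113) [0.6182 0.0792 0.042 ]
(258, 252) [0.4615 0.0294 0.042 ]
(136, 250) [0.416  0.1742 0.042 ]
(403, 120) [ 0.6644 -0.0834  0.042 ]
(532, 124) [ 0.7067 -0.2244  0.042 ]
(510, 262) [ 0.5487 -0.2743  0.042 ]
(388, 258) [ 0.5053 -0.1271  0.042 ]
large_center 0.97 [562.76455089 -21.35246339] 78.76591632080728 true 80 ((562.369140625, -21.78811264038086), 80.40301513671875)
medium_center 0.75 [510.12782127 139.40646239] 69.82676407905262 true 71 ((510.1912536621094, 139.61367797851562), 70.67089080810547)
small_center 0.59 [ 605.57294621 -175.4270238 ] 60.545356970684 true 62 ((605.5669555664062, -175.22073364257812), 61.53285217285156)
```

Emit:
move_arm(
  steps=[
    {"fingers": 70, "translation": [-14, 50, -30], "turn": -0.04},
    {"fingers": 70, "translation": [-15, 51, -30], "turn": 0},
    {"fingers": 70, "translation": [-15, 51, -30], "turn": 0},
    {"fingers": 70, "translation": [0, 0, -50], "turn": 0},
    {"fingers": 70, "translation": [0, 0, -50], "turn": 0},
    {"fingers": 70, "translation": [0, 0, -40], "turn": 0},
    {"fingers": 70, "translation": [0, 0, 0], "turn": 0},
    {"fingers": 70, "translation": [0, 0, 0], "turn": 0},
  ],
)

```text
t: 4.2
eef_pos: [0.5112, 0.1382, 0.1228]
tool_rot: [-0.001, 0.8, -0.601, 0.001]
contact_force: [-0.2, -0.2, -0.7]
gripper_width: 0.816
```

Run:
```python
from h import *
o=get_obs();print({k:np.round(v,3) for k,v in o.items() if k in("eef_pos","tool_rot","contact_force","gripper_width")})
cv2.imwrite("pics/w2.png",np.hstack([read_camera("wrist")[::1,::1]]));
s=read_camera("side")[150:350,180:420];cv2.imwrite("pics/s2.png",cv2.resize(s,None,fx=3,fy=3)[:600])
```

```text
{'eef_pos': array([0.511, 0.138, 0.123]), 'tool_rot': array([-0.001,  0.8  , -0.601,  0.001]), 'contact_force': array([-0.179, -0.192, -0.697]), 'gripper_width': np.float64(0.816)}
```

View pics/w2.png

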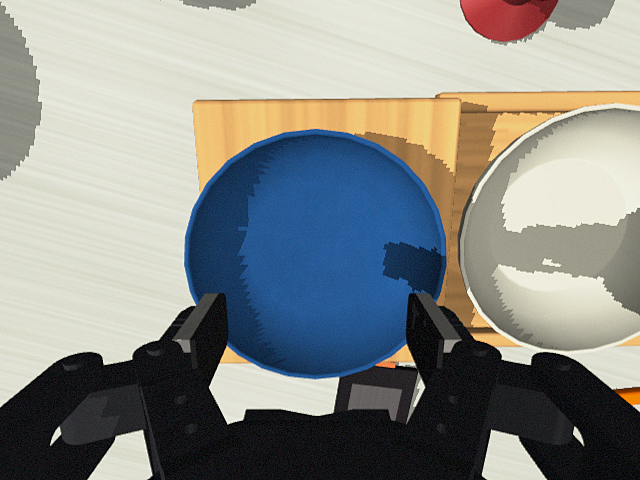

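View pics/s2.png

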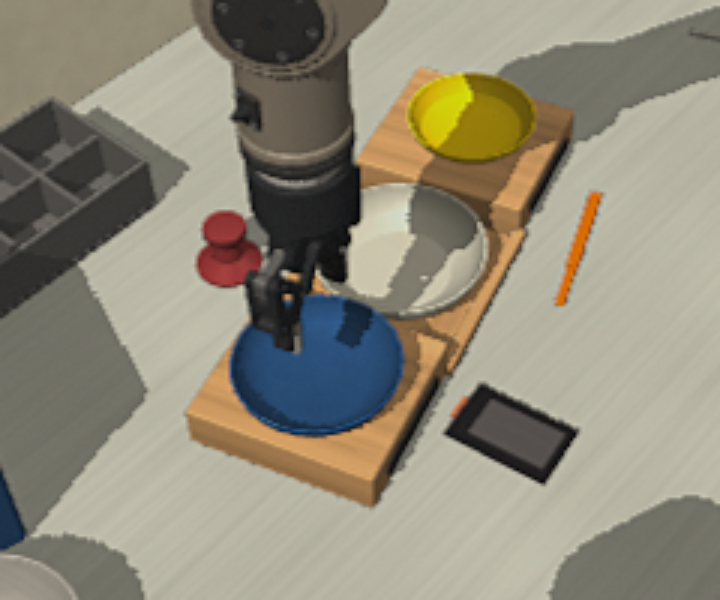

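```bash
cat >> h.py <<'E'
def fit(cam,n,z):
    r=outline_of(cam,n)
    if not r: print(n,"none");return
    a=r[0];m=a["mask"].astype(np.uint8)
    c=max(cv2.findContours(m,0,cv2.CHAIN_APPROX_NONE)[0],key=cv2.contourArea)
    P=np.array([atz(cam,q,z)[:2] for q in c[:,0]])*1000
    print(n,round(a["conf"],2),np.round(cv2.minEnclosingCircle(P.astype(np.float32))[0],1),round(cv2.minEnclosingCircle(P.astype(np.float32))[1],1))
E
python3 - <<'E'
from h import *
fit("wrist","medium_center",.072)
c=calibration("wrist");print(c["camera_matrix"]);o,d=ray("wrist",(320,240));print(o,d,get_obs()["eef_pos"])
E
```

```text
medium_center none
[[379.75735043   0.         316.63108463]
 [  0.         379.75735043 240.12788753]
 [  0.           0.           1.        ]]
[0.5758615  0.15606013 0.26614943] [-0.25080183 -0.08170307 -0.96462524] [0.51147629 0.13823074 0.12322833]
```

```bash
cat >> h.py <<'E'
HSV={"blue":((95,120,30),(125,255,255)),"yellow":((22,150,60),(35,255,255))}
def cfit(img,cam,col,z,R):
    m=cv2.inRange(cv2.cvtColor(img,cv2.COLOR_BGR2HSV),*HSV[col])
    c=max(cv2.findContours(m,0,cv2.CHAIN_APPROX_NONE)[0],key=cv2.contourArea)
    P=np.array([atz(cam,q,z)[:2] for q in c[:,0]])*1000
    from scipy.optimize import least_squares
    x0=cv2.minEnclosingCircle(P.astype(np.float32))[0]
    s=least_squares(lambda x:np.hypot(*(P-x[:2]).T)-x[2],[*x0,R],loss="soft_l1")
    print(cam,col,np.round(s.x,1),np.abs(s.fun).mean().round(2))
E
python3 - <<'E'
from h import *
for c in("wrist",):cfit(read_camera(c),c,"blue",.072,71)
E
```

```text
wrist blue [511.2 138.3  69.5] 2.05
```

Emit:
move_arm(
  steps=[
    {"fingers": 70, "translation": [0, 0, -30], "turn": 0},
    {"fingers": 70, "translation": [0, 0, -24], "turn": 0},
    {"fingers": 70, "translation": [0, 0, -10], "turn": 0},
    {"fingers": 70, "translation": [0, 0, -5], "turn": 0},
    {"fingers": 70, "translation": [0, 0, 0], "turn": 0},
  ],
)

```text
t: 5.03
eef_pos: [0.5106, 0.138, 0.0529]
tool_rot: [-0.0, 0.8, -0.6, 0.0]
contact_force: [0.4, 0.8, -0.2]
gripper_width: 0.819
```

Emit:
move_arm(
  steps=[
    {"fingers": 70, "translation": [0, 0, -3], "turn": 0},
    {"fingers": 70, "translation": [0, 0, 0], "turn": 0},
  ],
)

```text
t: 5.28
eef_pos: [0.5103, 0.1379, 0.0496]
tool_rot: [-0.0, 0.8, -0.6, 0.0]
contact_force: [0.0, 0.2, 0.1]
gripper_width: 0.818
```

Emit:
move_arm(
  steps=[
    {"fingers": 70, "translation": [0, 0, -2], "turn": 0},
    {"fingers": 70, "translation": [0, 0, 0], "turn": 0},
  ],
)

```text
t: 5.52
eef_pos: [0.51, 0.1378, 0.0472]
tool_rot: [0.0, 0.8, -0.6, -0.0]
contact_force: [-0.8, -0.3, -0.4]
gripper_width: 0.82
```

Emit:
move_arm(
  steps=[
    {"fingers": 70, "translation": [0, 0, -2], "turn": 0},
    {"fingers": 70, "translation": [0, 0, 0], "turn": 0},
  ],
)

```text
t: 5.78
eef_pos: [0.51, 0.1378, 0.0451]
tool_rot: [0.0, 0.8, -0.6, -0.0]
contact_force: [-0.4, -0.7, 0.1]
gripper_width: 0.815
```

Emit:
move_arm(
  steps=[
    {"fingers": 70, "translation": [0, 0, -2], "turn": 0},
    {"fingers": 70, "translation": [0, 0, 0], "turn": 0},
  ],
)

```text
t: 6.02
eef_pos: [0.51, 0.1378, 0.0431]
tool_rot: [0.0, 0.8, -0.6, -0.0]
contact_force: [-0.1, 0.1, -1.0]
gripper_width: 0.82
```

Emit:
move_arm(
  steps=[
    {"fingers": 70, "translation": [0, 0, -2], "turn": 0},
    {"fingers": 70, "translation": [0, 0, 0], "turn": 0},
  ],
)

```text
t: 6.28
eef_pos: [0.51, 0.1378, 0.0411]
tool_rot: [0.0, 0.8, -0.6, -0.0]
contact_force: [0.2, 0.8, 0.2]
gripper_width: 0.817
```

Run:
```python
from h import *
cv2.imwrite("pics/w3.png",read_camera("wrist"))
s=read_camera("side")[200:330,220:350];cv2.imwrite("pics/s3.png",cv2.resize(s,None,fx=4,fy=4))
```

```text
(no output)
```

View pics/w3.png

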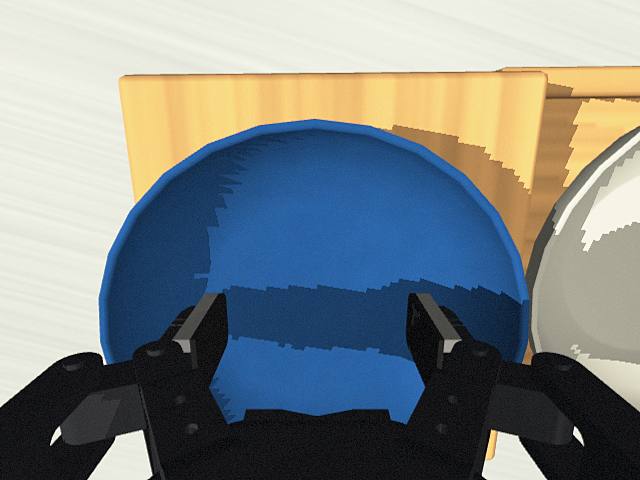

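View pics/s3.png

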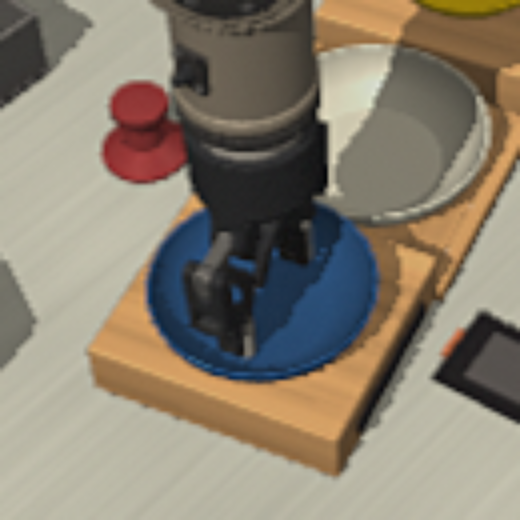

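Emit:
move_arm(
  steps=[
    {"fingers": 70, "translation": [0, 0, -2], "turn": 0},
    {"fingers": 70, "translation": [0, 0, 0], "turn": 0},
  ],
)

```text
t: 6.62
eef_pos: [0.51, 0.1378, 0.0391]
tool_rot: [0.0, 0.8, -0.6, -0.0]
contact_force: [0.5, -0.2, -0.1]
gripper_width: 0.821
```

Emit:
move_arm(
  steps=[
    {"fingers": 70, "translation": [0, 0, -2], "turn": 0},
    {"fingers": 70, "translation": [0, 0, 0], "turn": 0},
  ],
)

```text
t: 6.88
eef_pos: [0.5107, 0.1381, 0.0383]
tool_rot: [-0.0, 0.8, -0.6, 0.001]
contact_force: [-1.2, -1.1, 11.4]
gripper_width: 0.822
```

Emit:
move_arm(
  steps=[
    {"fingers": 70, "translation": [0, 0, 3], "turn": 0},
    {"fingers": 70, "translation": [3.7, -11.4, 0], "turn": 0},
    {"fingers": 70, "translation": [3.7, -11.4, 0], "turn": 0},
    {"fingers": 70, "translation": [3.7, -11.4, 0], "turn": 0},
    {"fingers": 70, "translation": [3.7, -11.4, 0], "turn": 0},
    {"fingers": 70, "translation": [3.7, -11.4, 0], "turn": 0},
    {"fingers": 70, "translation": [3.7, -11.4, 0], "turn": 0},
    {"fingers": 70, "translation": [0, 0, 0], "turn": 0},
  ],
)

```text
t: 7.88
eef_pos: [0.5327, 0.068, 0.0402]
tool_rot: [0.0, 0.799, -0.601, 0.0]
contact_force: [0.7, -0.3, 1.1]
gripper_width: 0.816
```

```bash
cat >> h.py <<'E'
def snap(k,box=(170,330,220,400)):
    cv2.imwrite(f"pics/w{k}.png",read_camera("wrist"))
    a,b,c,d=box
    s=read_camera("side")[a:b,c:d];cv2.imwrite(f"pics/s{k}.png",cv2.resize(s,None,fx=3.5,fy=3.5))
E
python3 -c "
from h import *
snap(4)"
```

```text
(no output)
```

View pics/w4.png

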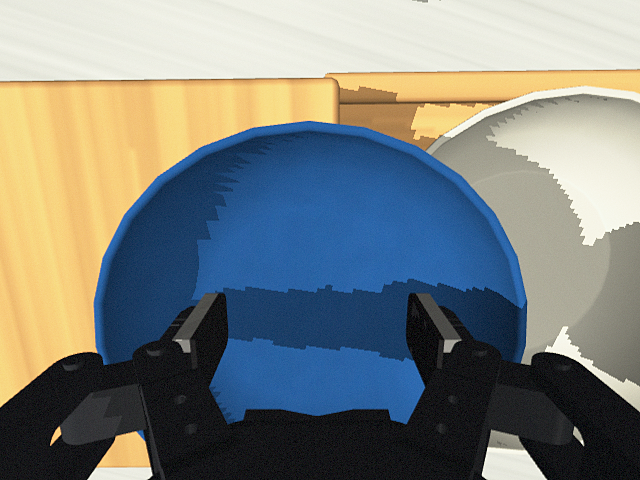

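View pics/s4.png

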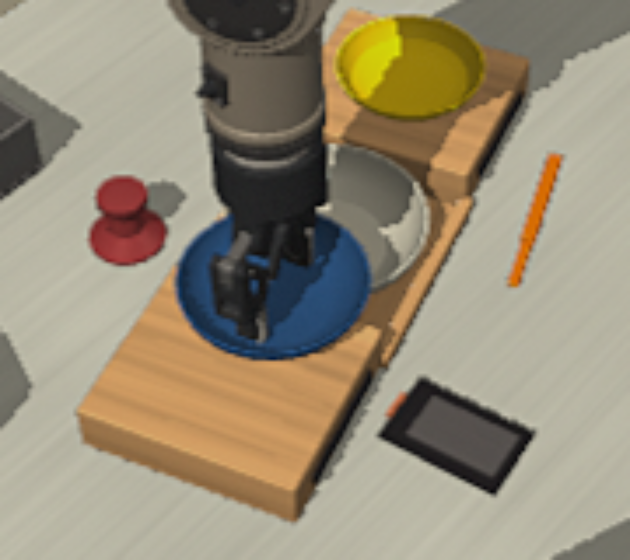

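Emit:
move_arm(
  steps=[
    {"fingers": 70, "translation": [3.7, -11.2, 0], "turn": 0},
    {"fingers": 70, "translation": [3.7, -11.2, 0], "turn": 0},
    {"fingers": 70, "translation": [3.7, -11.2, 0], "turn": 0},
    {"fingers": 70, "translation": [3.7, -11.2, 0], "turn": 0},
    {"fingers": 70, "translation": [0, 0, 0], "turn": 0},
  ],
)

```text
t: 8.6
eef_pos: [0.5475, 0.023, 0.0402]
tool_rot: [0.0, 0.799, -0.601, 0.0]
contact_force: [0.4, -0.5, 0.1]
gripper_width: 0.82
```

```bash
python3 -c "
from h import *
snap(5)"
```

```text
(no output)
```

View pics/w5.png

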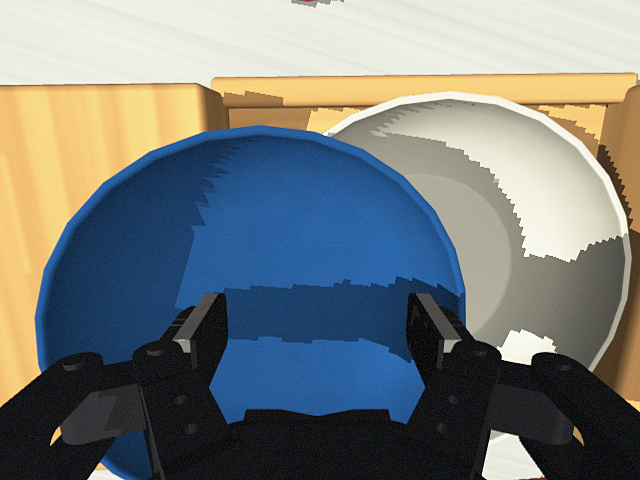

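View pics/s5.png

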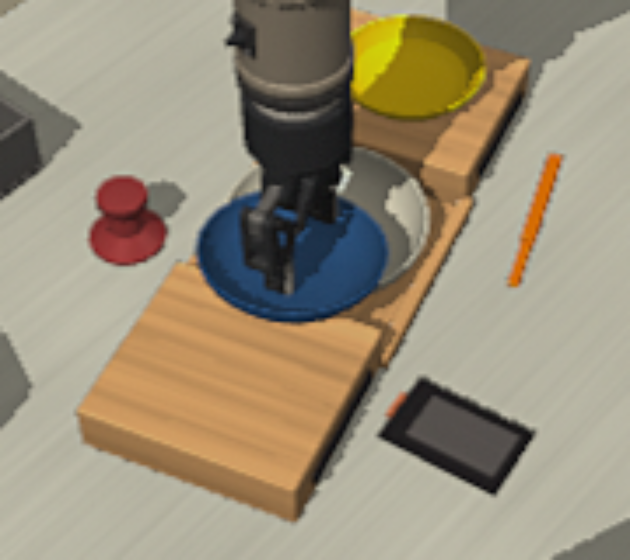

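Emit:
move_arm(
  steps=[
    {"fingers": 70, "translation": [0, 0, 25], "turn": 0},
    {"fingers": 40, "translation": [0, 0, 40], "turn": 0},
    {"fingers": 0, "translation": [0, 0, 45], "turn": 0},
    {"fingers": 0, "translation": [-12, 36, 0], "turn": 0},
    {"fingers": 0, "translation": [-12, 36, 0], "turn": 0},
    {"fingers": 0, "translation": [-12, 37, 0], "turn": 0},
    {"fingers": 0, "translation": [0, 0, 0], "turn": 0},
    {"fingers": 0, "translation": [0, 0, 0], "turn": 0},
  ],
)

```text
t: 9.7
eef_pos: [0.511, 0.1335, 0.1503]
tool_rot: [0.0, 0.8, -0.6, 0.0]
contact_force: [-0.9, 0.3, 0.1]
gripper_width: 0.001
```

```bash
python3 -c "
from h import *
snap(6)"
```

```text
(no output)
```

View pics/w6.png

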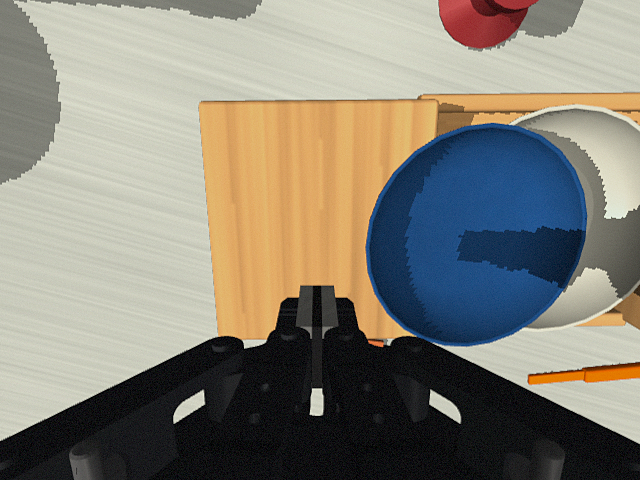

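View pics/s6.png

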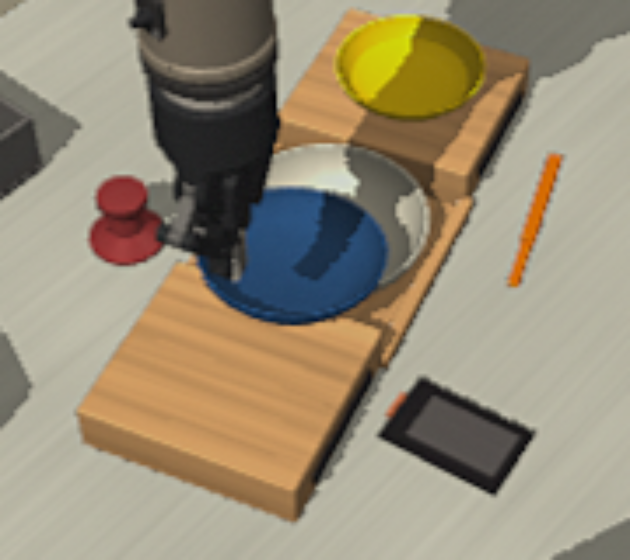

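Run:
```python
from h import *
w=np.array([562.7,-21.5]);u=np.array([-.283,.959]);v=np.array([.959,.283])
for p,zs in(((367,245),(.07,.08,.09)),((585,228),(.04,.05)),((505,124),(.06,.07)),((462,345),(.06,.07))):
  for z in zs:
    q=atz("wrist",p,z)[:2]*1000-w;print(p,z,np.round([q@u,q@v],1))
q=get_obs()["eef_pos"][:2]*1000-w;print(q@u,q@v)
```

```text
(367, 245) 0.07 [130.6  -3.4]
(367, 245) 0.08 [132.   -0.5]
(367, 245) 0.09 [133.4   2.4]
(585, 228) 0.04 [-22.3  -0.7]
(585, 228) 0.05 [-15.1   1.7]
(505, 124) 0.06 [50.6 67.2]
(505, 124) 0.07 [55.4 67. ]
(462, 345) 0.06 [ 61.6 -78.4]
(462, 345) 0.07 [ 65.9 -72.4]
162.2041157297334 -5.620639316088219
```

Emit:
move_arm(
  steps=[
    {"fingers": 0, "translation": [2, 1, -50], "turn": 0},
    {"fingers": 0, "translation": [1, 0, -50], "turn": 0},
    {"fingers": 0, "translation": [0, 0, -3], "turn": 0},
    {"fingers": 0, "translation": [2.8, -9.6, 0], "turn": 0},
    {"fingers": 0, "translation": [2.8, -9.6, 0], "turn": 0},
    {"fingers": 0, "translation": [2.8, -9.6, 0], "turn": 0},
    {"fingers": 0, "translation": [2.8, -9.6, 0], "turn": 0},
    {"fingers": 0, "translation": [0, 0, 0], "turn": 0},
  ],
)

```text
t: 10.8
eef_pos: [0.5258, 0.0949, 0.0476]
tool_rot: [0.0, 0.799, -0.601, 0.0]
contact_force: [-0.4, -0.0, 0.2]
gripper_width: -0.002
```

```bash
python3 -c "
from h import *
snap(7)"
```

```text
(no output)
```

View pics/w7.png

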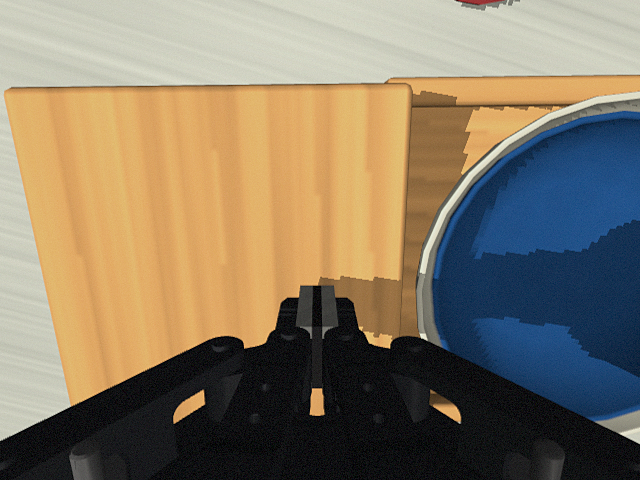

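View pics/s7.png

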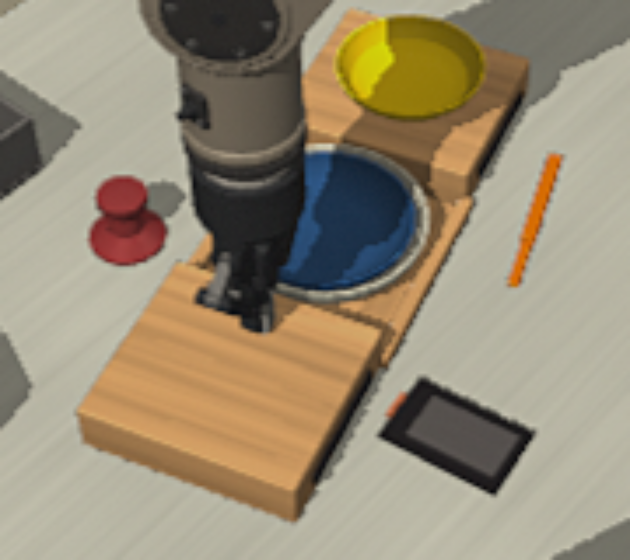

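Emit:
move_arm(
  steps=[
    {"fingers": 0, "translation": [-3, 10, 55], "turn": 0},
    {"fingers": 0, "translation": [0, 0, 60], "turn": 0},
    {"fingers": 50, "translation": [10, -35, 50], "turn": 0},
    {"fingers": 50, "translation": [10, -40, 50], "turn": 0},
    {"fingers": 50, "translation": [12, -42, 30], "turn": 0},
    {"fingers": 50, "translation": [12, -40, 0], "turn": 0},
    {"fingers": 50, "translation": [0, 0, 0], "turn": 0},
    {"fingers": 50, "translation": [0, 0, 0], "turn": 0},
  ],
)

```text
t: 11.9
eef_pos: [0.5656, -0.0481, 0.2901]
tool_rot: [-0.0, 0.8, -0.6, -0.001]
contact_force: [0.9, 0.8, 0.2]
gripper_width: 0.589
```

Run:
```python
from h import *
snap(8)
i=read_camera("wrist")
print(get_obs()["eef_pos"])
cfit(i,"wrist","blue",.038,71);cfit(i,"wrist","yellow",.067,62)
fit("wrist","large_center",.040);fit("wrist","medium_center",.038);fit("wrist","small_center",.067)
```

```text
[ 0.56567033 -0.04752112  0.29032381]
wrist blue [565.7 -23.6  69.8] 0.29
wrist yellow [ 605.6 -176.9   61.2] 0.27
large_center 0.72 [562.3 -22.4] 80.4
medium_center 0.92 [565.3 -24.5] 71.0
small_center 0.88 [ 605.6 -177.8] 62.2
```

View pics/w8.png

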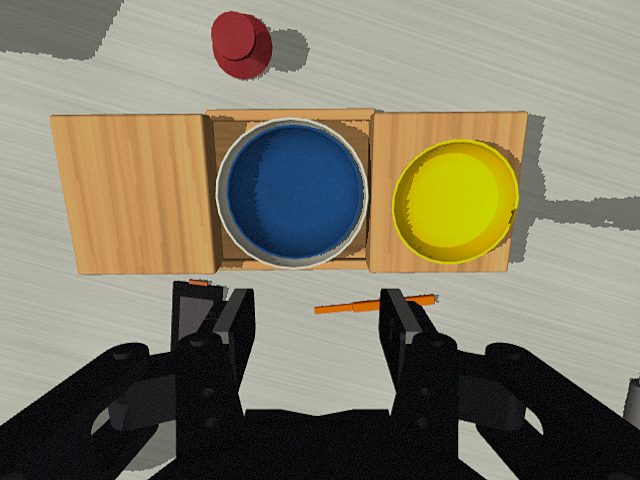

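Emit:
move_arm(
  steps=[
    {"fingers": 52, "translation": [14, -43, -20], "turn": 0},
    {"fingers": 52, "translation": [13, -43, -30], "turn": 0},
    {"fingers": 52, "translation": [13, -43.5, -30], "turn": 0},
    {"fingers": 52, "translation": [0, 0, -50], "turn": 0},
    {"fingers": 52, "translation": [0, 0, -50], "turn": 0},
    {"fingers": 52, "translation": [0, 0, 0], "turn": 0},
    {"fingers": 52, "translation": [0, 0, 0], "turn": 0},
  ],
)

```text
t: 13.08
eef_pos: [0.6073, -0.1786, 0.1124]
tool_rot: [-0.001, 0.8, -0.6, 0.001]
contact_force: [0.3, 0.7, 0.7]
gripper_width: 0.609
```

Run:
```python
from h import *
snap(9)
i=read_camera("wrist")
print(get_obs()["eef_pos"])
cfit(i,"wrist","yellow",.067,62)
```

```text
[ 0.6076883  -0.1789772   0.11319094]
wrist yellow [ 606.1 -176.8   60.6] 4.06
```

View pics/w9.png

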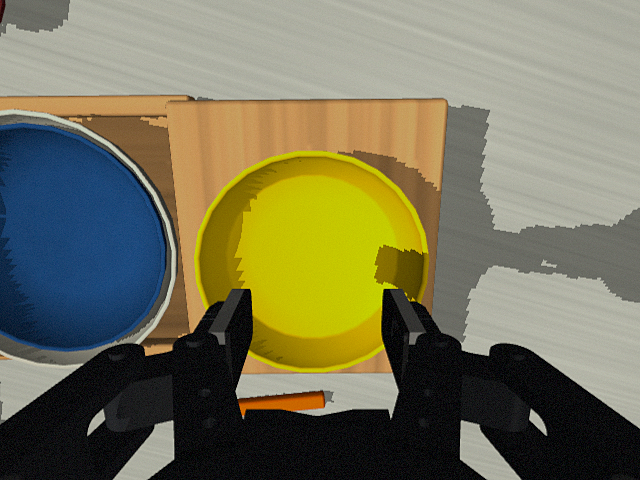

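Blue is seated. Yellow is centred under the gripper to within about 2 mm, so I'll lower now.

Emit:
move_arm(
  steps=[
    {"fingers": 52, "translation": [-1, 2, -30], "turn": 0},
    {"fingers": 52, "translation": [0, 0, -22], "turn": 0},
    {"fingers": 52, "translation": [0, 0, -10], "turn": 0},
    {"fingers": 52, "translation": [0, 0, 0], "turn": 0},
  ],
)

```text
t: 13.72
eef_pos: [0.6053, -0.1769, 0.0491]
tool_rot: [-0.0, 0.8, -0.6, 0.0]
contact_force: [-0.2, -0.4, -0.2]
gripper_width: 0.608
```

Emit:
move_arm(
  steps=[
    {"fingers": 52, "translation": [0, 0, -3], "turn": 0},
    {"fingers": 52, "translation": [0, 0, 0], "turn": 0},
  ],
)

```text
t: 13.98
eef_pos: [0.6054, -0.177, 0.0462]
tool_rot: [-0.0, 0.8, -0.6, 0.001]
contact_force: [0.4, -1.0, 0.0]
gripper_width: 0.609
```

Emit:
move_arm(
  steps=[
    {"fingers": 52, "translation": [0, 0, -2], "turn": 0},
    {"fingers": 52, "translation": [0, 0, 0], "turn": 0},
  ],
)

```text
t: 14.22
eef_pos: [0.6049, -0.1768, 0.0435]
tool_rot: [0.0, 0.8, -0.6, -0.0]
contact_force: [-0.2, 0.2, 0.7]
gripper_width: 0.61
```

Emit:
move_arm(
  steps=[
    {"fingers": 52, "translation": [-2.8, 10.9, 0], "turn": 0},
    {"fingers": 52, "translation": [-2.8, 10.9, 0], "turn": 0},
    {"fingers": 52, "translation": [-2.8, 10.9, 0], "turn": 0},
    {"fingers": 52, "translation": [-2.8, 10.9, 0], "turn": 0},
    {"fingers": 52, "translation": [-2.8, 10.9, 0], "turn": 0},
    {"fingers": 52, "translation": [-2.8, 10.9, 0], "turn": 0},
    {"fingers": 52, "translation": [-2.8, 10.9, 0], "turn": 0},
    {"fingers": 52, "translation": [-2.8, 10.9, 0], "turn": 0},
    {"fingers": 52, "translation": [0, 0, 0], "turn": 0},
  ],
)

```text
t: 15.35
eef_pos: [0.5825, -0.0881, 0.0436]
tool_rot: [-0.0, 0.8, -0.6, -0.0]
contact_force: [0.1, 0.6, 0.4]
gripper_width: 0.607
```

Run:
```python
from h import *
snap(10)
```

View pics/w10.png

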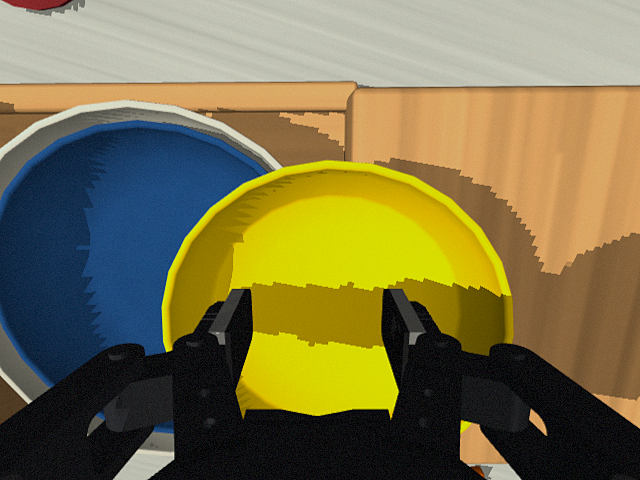

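View pics/s10.png

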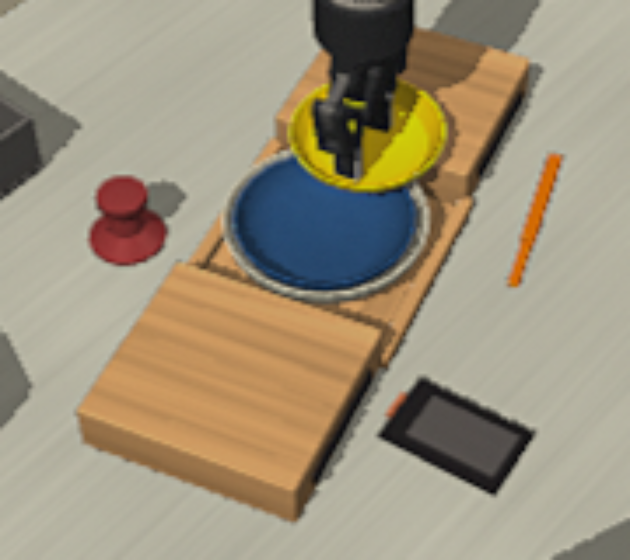

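Emit:
move_arm(
  steps=[
    {"fingers": 52, "translation": [-2.5, 9, 0], "turn": 0},
    {"fingers": 52, "translation": [-2.5, 9, 0], "turn": 0},
    {"fingers": 52, "translation": [0, 0, 0], "turn": 0},
  ],
)

```text
t: 15.82
eef_pos: [0.5773, -0.0701, 0.0435]
tool_rot: [-0.0, 0.8, -0.6, -0.0]
contact_force: [0.1, 0.2, -0.6]
gripper_width: 0.606
```

Run:
```python
from h import *
snap(11)
```

```text
(no output)
```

View pics/w11.png

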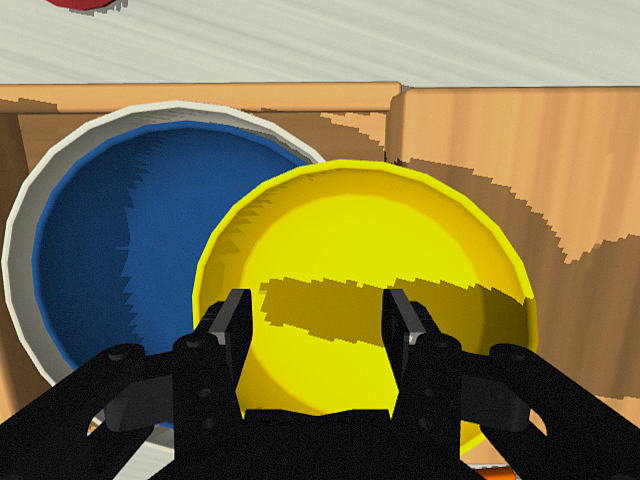

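View pics/s11.png

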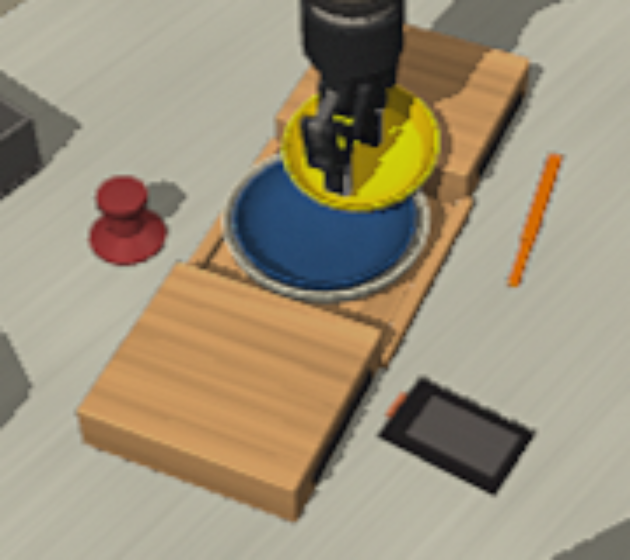

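Emit:
move_arm(
  steps=[
    {"fingers": 52, "translation": [0, 0, 25], "turn": 0},
    {"fingers": 30, "translation": [0, 0, 40], "turn": 0},
    {"fingers": 0, "translation": [0, 0, 40], "turn": 0},
    {"fingers": 0, "translation": [9, -35, 0], "turn": 0},
    {"fingers": 0, "translation": [9, -35, 0], "turn": 0},
    {"fingers": 0, "translation": [9, -36, 0], "turn": 0},
    {"fingers": 0, "translation": [0, 0, 0], "turn": 0},
    {"fingers": 0, "translation": [0, 0, 0], "turn": 0},
  ],
)

```text
t: 16.92
eef_pos: [0.6043, -0.1771, 0.1483]
tool_rot: [-0.0, 0.8, -0.6, -0.0]
contact_force: [0.7, 1.0, -0.2]
gripper_width: 0.005
```

Run:
```python
from h import *
snap(12)
```

```text
(no output)
```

View pics/w12.png

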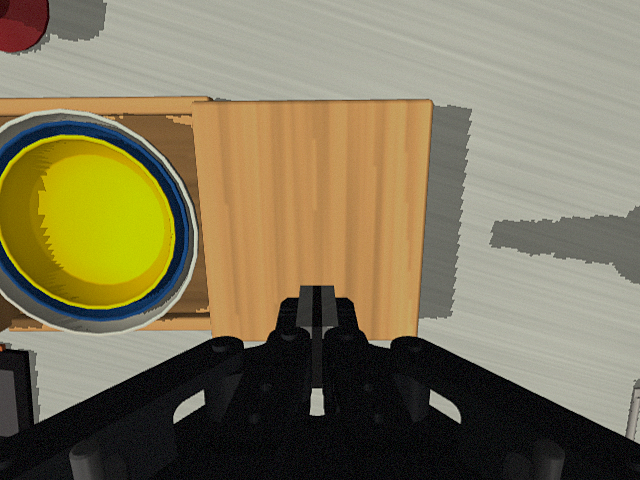

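View pics/s12.png

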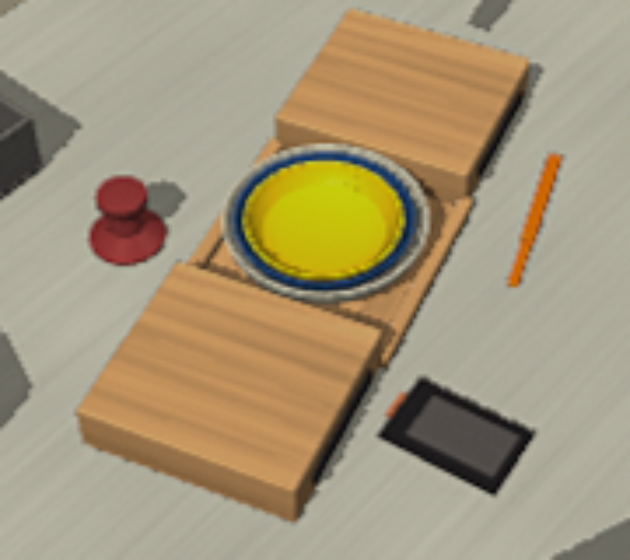

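Emit:
move_arm(
  steps=[
    {"fingers": 0, "translation": [-8, 35, 40], "turn": 0},
    {"fingers": 0, "translation": [-10, 40, 40], "turn": 0},
    {"fingers": 0, "translation": [-10, 40, 40], "turn": 0},
    {"fingers": 0, "translation": [-10, 20, 40], "turn": 0},
    {"fingers": 0, "translation": [0, 0, 0], "turn": 0},
    {"fingers": 0, "translation": [0, 0, 0], "turn": 0},
  ],
)

```text
t: 17.77
eef_pos: [0.5661, -0.0424, 0.308]
tool_rot: [0.0, 0.8, -0.6, -0.0]
contact_force: [-0.2, -1.2, 0.0]
gripper_width: -0.002
```

Run:
```python
from h import *
snap(13)
i=read_camera("wrist")
cfit(i,"wrist","blue",.038,71);cfit(i,"wrist","yellow",.037,62)
fit("wrist","large_center",.040);fit("wrist","medium_center",.038);fit("wrist","small_center",.037)
for cam in("scene","side"):
  i=read_camera(cam);cfit(i,cam,"yellow",.037,62)
  fit(cam,"large_center",.04);fit(cam,"medium_center",.038);fit(cam,"small_center",.037)
  for n in ("battery","spudger","lifter","bowl","driver"):
    r=place_of(cam,n)
    print(cam,n,[(round(a["conf"],2),np.round(atz(cam,a["xy"],0),3)) for a in r[:1]])
print(get_obs()["t"])
```

```text
wrist blue [565.7 -23.4  69.7] 0.33
wrist yellow [565.8 -22.9  61.1] 0.27
large_center 0.72 [562.8 -21.7] 80.0
medium_center 0.85 [565.5 -23.4] 70.8
small_center 0.74 [565.6 -22.2] 62.3
scene yellow [566.3 -23.8  59.9] 0.83
large_center 0.58 [563.7 -22.9] 81.7
medium_center 0.82 [566.6 -22.8] 72.3
small_center 0.67 [565.1 -24.5] 72.5
scene battery [(0.71, array([0.373, 0.052, 0.   ]))]
scene spudger [(0.77, array([ 0.463, -0.154,  0.   ]))]
scene lifter [(0.78, array([0.692, 0.064, 0.   ]))]
scene bowl [(0.74, array([0.515, 0.487, 0.   ]))]
scene driver [(0.88, array([ 0.455, -0.518,  0.   ]))]
side yellow [566.5 -19.9  61.1] 0.8
large_center 0.64 [495.6  -1.6] 27.2
medium_center 0.69 [560.2 -47.7] 63.4
small_center 0.61 [566.4 -19.9] 63.3
side battery [(0.68, array([0.375, 0.051, 0.   ]))]
side spudger [(0.56, array([ 0.459, -0.147,  0.   ]))]
side lifter [(0.97, array([0.7  , 0.073, 0.   ]))]
side bowl [(0.86, array([0.524, 0.471, 0.   ]))]
side driver [(0.57, array([ 0.454, -0.512,  0.   ]))]
18.975
```

View pics/w13.png

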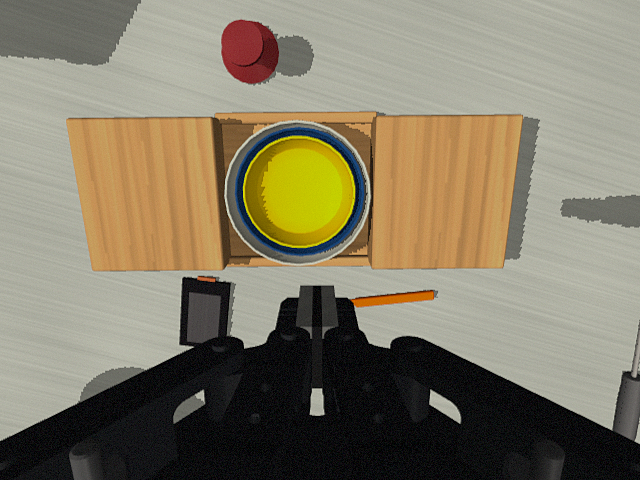

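All three cameras put the yellow cover concentric with the blue one, and its rim radius fits home height. The arm is clear, so I'm handing in.

```bash
python3 -c "
from station import *
print(hand_in())"
```

```text
the job is handed in; nothing more can be done
None
```

The three covers are nested in the well, blue inside white and yellow inside blue. I handed the job in at about 19 s, with no verdict reported.

**What I did:** With the fingers spread inside each hollow, I slid the cover across its shelf to the edge. Blue tipped towards the white cover, and a short push on its rear rim with the fingers shut followed. It was home when I next looked. Yellow dropped in by itself when I lifted the fingers out.

**Last checks:**

| Check | Result |
|---|---|
| Blue to white, horizontal distance (wrist camera) | about 3 mm (limit 12) |
| Yellow to blue, horizontal distance (wrist camera) | about 1 mm (limit 12) |
| Height and tilt | rims look level, and rim sizes match the fully seated heights; not measured directly |
| White cover's shift | about 1 mm from the start (limit 20) |
| Bystanders | within the networks' own scatter, up to about 20 mm, of where they were (limit 30) |
| Arm | clear of everything, tool about 0.3 m up |

**Checks that disagreed:**
- **Side camera:** the outlines of the white and blue covers were plainly wrong because inner covers hide them. I ignored these.
- **Scene camera:** the yellow outline came out too large (72 mm radius instead of 62). A colour fit gave 60 mm with the centre in the right place.

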